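Bring the bearing ball under the bench magnifier

ROBOT

A 6-joint arm with a two-finger parallel gripper is mounted at the origin on a cart in front of the work surface, level with it; the furniture and walls round the work are solid. World frame = base frame: x ahead of the robot, y to its left, z up, the work surface at z = 0. Lengths are in m, angles in rad, forces in N, time in s.
With the tool pointing down it reaches from about 0.35 to 0.925 m from the base axis. Payload 6.4 kg.
Tool frame: the origin (TCP) lies midway between the tips of the shut fingers; the grasp point (between the pads) lies 19 mm behind it; z points along the fingers, y is the line along which they close (so a half turn about z gives the same grasp; the last joint's range is limited). The gripper opens to 94 mm and grips with 3 to 60 N. Pads are 16 mm wide; open, the fingers measure 119 mm over their backs; the gripper's body (75 mm by 177 mm) begins 78 mm behind the grasp point.
Start: joints at [-1.377, 0.245, 1.558, -0, 1.339, -0.174], TCP at [0.234, -0.607, 0.205] pointing down, gripper open.
Joint ranges: [-3.13, 3.13], [-1.02, 2.26], [0.13, 2.54], [-0.95, 4.09], [0.21, 2.88], [-2.74, 2.74]. Speed limits (rad/s): [2.57, 2.57, 3.14, 3.14, 3.14, 3.14].

INTERFACE

Orientations are given as [roll, pitch, yaw] about the fixed x, y, z axes, in that order (R = Rz(yaw) Ry(pitch) Rx(roll)).
In Python, from plant import arm, viewer, finder gives the robot as it stands. The module is installed in compiled form; this text tells all that it offers.
- The arm moves only by the tool carry_out, never from a script. Its argument "deltas" is a list of rows, each an object with "travel": the shift along the tool's x, y, z as a fraction of full scale, a list of three; "twist": the turn, a rotation vector about the tool's x, y, z as a fraction of full scale, a list of three; "hand": the closure in counts, from 0 (fully open) to 255 (shut). A call has 1 to 8 rows; each row is the pose to reach, as a shift and turn from the pose commanded when the call began, along the tool's axes at that moment; what a row does not reach only later rows make up. Full scale, the value 1, is 0.2 m for a shift and pi/2 rad for a turn. A row lasts 1/12 s, in which the tool goes at most 41.7 mm and 7.16 degrees, less where a joint would pass 70% of its speed; a pose out of reach is approached as far as the arm can. A call with a number of a shift or a turn outside -1 to 1 is refused whole. A call with a gripper value outside its range is refused whole. The fingers move at their own pace and stop on an object; "grip_force" is the grip in N (left out, the last holds). Time passes only in rows, so rows that repeat a pose let the fingers close. It gives the time, the measured TCP pose, the force, the opening and the grip force at its end, in the units of the state.
- arm.state(): the state, without advancing time (a new reading comes with each control period).
- viewer.capture(name): name is "scene" or "side" or "wrist"; returns a dict with "frame" (384x512x3 uint8, blue, green, red), "depth" (384x512 float32, m along the optical axis (not along the pixel's ray), 0 where there is no reading), "mtx" (3x3 intrinsics, pixels), "R" (3x3) and "t" (3): a world point X has camera coordinates R X + t; the wrist camera has in their place "hand_eye" (4x4, takes a point from camera to tool coordinates, whose origin is the TCP and whose axes are the flange's). Camera axes: x right, y down, z forward; pixel columns grow to the right and rows downward; lengths in m; the calibration is good to about 2 mm. A picture is of the moment at which its call begins: read the wrist's pose just before it.
- arm.sign_off(): hands the job in; it is judged then, once.
Trained networks look in a picture, given as the dict that the camera call returned (one of the last four; its "shot" number tells which), for a name from the list of things; names that differ only in an ending like _2 or _b are one class to them, and where a whole thing is asked for, a point or a joint stands for the part that bears it (a point fixed in the world has none). Each returns a list of dicts, best first, with "conf" (0 to 1); they miss things now and then, are a little off and sometimes report something else, mostly with a low value. They report only what shows in the picture. A call takes as long as a camera call.
- finder.recognise(picture, query): "bbox" ([centre column, centre row, width, height] in pixels, round what is visible of it).
- finder.masks_of(picture, query): "mask" (384x512 bool, what is visible of it) and "bbox" ([centre column, centre row, width, height] in pixels, round what is visible of it).
- finder.tip_of(picture, query): "location" ([column, row] in pixels: a listed point, or the origin of a listed thing).
The state is a dict: "clock": time; "joints": joint angles; "dq": joint speeds; "joint_torque": joint torques, N m; "tcp_pos": TCP position; "tool_rot": TCP orientation; "wrist_force": force on the tool from outside, world axes, zero at the start; "torque": the same for the moment, N m; "grip_width": finger opening in m; "finger_force": force on a finger pad.
Only numpy, scipy, OpenCV 4.12 (cv2) and the standard library are available. Lean on these libraries where they do the work, as an engineer would, in place of code of your own. Each camera call takes 0.05 s, during which the arm holds its last target. There are 200 camera calls.

TASK

The parts tray carries a loose steel ball in a shallow pocket and a small pot of lock pins whose push-on cap has worked up: with the tray standing on the desk, press the cap fully home so that no pins get out. Then lift the tray by its handle, keep the ball in its pocket, and show the ball to the bench magnifier: finish still holding the tray in the air, level and steady, with the ball under the middle of the lens and about 75 mm below it. Do not bump the magnifier or push the other things on the desk about.

Things in the scene. Friction and masses are not known exactly. Their poses are not given: they have to be found in the camera images.
- tray: grey metal parts tray, a flat plate 236 mm long (x) x 78 mm wide (y) x 10 mm thick, about 0.4 kg. Origin: centre of its underside, x along its length towards the end with the ball, z up. An upright strap handle stands over the middle (68 mm along x, 14 mm across y, its top 80 mm above the underside, open below the grip). The ball's pocket is centred at x = +90 mm; the pot stands at x = -86 mm, fixed to the tray.
- tray_handle (a point): middle of the tray's black handle grip, 71 mm above the tray's underside, above the tray's centre; the grip is a flat-sided bar 68 mm along the tray's x, 14 mm across the tray's y and 18 mm high, so it is taken from above across the tray's y. Axes as the tray's
- ball_pocket (a point): where the ball's centre is when it rests in the middle of its pocket: tray x = +90 mm, 17 mm above the tray's underside. The pocket is round, 26 mm across and only 3 mm deep, flat-floored; in it the ball can roll up to about 6 mm from the middle. Axes as the tray's
- ball: polished steel ball, 20 mm in diameter, 33 g, lying loose in the tray's pocket (its origin turns as it rolls; use ball_center)
- ball_center (a point): centre of the steel ball. Surroundings: the tray stands between two fixed machines: the key cutter on its left (0.21 m high, right side at about y = -0.10 m, back at about x = 0.58 m) and the key mill on its right (0.41 m high, left side at about y = -0.45 m, back at about x = 0.50 m)
- pot_cap (a joint): how far the cap stands up from its seat on the pot, m: 0 fully home, at the start 0.0035 to 0.0055. It slides straight down along the pot, stiffly (about 5 N of friction), ends at a hard stop and stays where it is left
- pot_cap_top (a point): centre of the top face of the grey ribbed round cap (39 mm in diameter) on the white pot; with the cap fully home this point is 39.5 mm above the tray's underside
- magnifier: bench magnifier, fixed: round dark foot 110 mm across, origin at the centre of the foot's underside. From the foot a thin post rises and bends forward along the magnifier's own -x, ending in the lens ring; no part is higher than 187 mm above the desk
- lens (a point): centre of the magnifier's round glass lens, which lies level 180 mm above the desk and 135 mm from the post along the magnifier's -x; its black ring is 92 mm in outer diameter and 12 mm high. The space below the lens and all round it, save towards the post, is open
- pliers: bystander: red-handled pliers lying on the desk, 163 x 54 x 13 mm; not to be disturbed
- padlock: bystander: brass padlock lying flat near the magnifier, 50 x 57 x 13 mm; not to be disturbed
- cutter_wheel: bystander: toothed steel cutter wheel lying flat, 60 mm across, 10 mm high; not to be disturbed
- flat_file: bystander: flat file with wooden handle, 225 x 31 x 26 mm; not to be disturbed
- cylinder: bystander: brass lock cylinder lying on its side, 66 x 43 x 17 mm; not to be disturbed

How it is judged:
On the way, in this order (a step that is already met when the one before it is completed fails the run):
1. the cap is pressed fully home while the tray stands on the desk (value of joint pot_cap below 0.0012 m and height (world z) of tray below 0.006 m and angle between tray's own z axis and vertical below 0.05 rad), for 0.2 s.
2. the tray is lifted clear of the desk with the ball in its pocket (height (world z) of tray above 0.03 m and contact force between tray and the fingers above 0.5 N and distance between ball_center and ball_pocket below 0.012 m), for 0.2 s.
At the end, for the whole second after the job is handed in: Tray held in the air by the gripper, still, level within 5 degrees, over 45 mm up, clear of the magnifier; ball in its pocket, within 22 mm sideways of the lens centre and 45 to 105 mm below it; cap within 1.2 mm of its seat (horizontal distance between ball_center and lens below 0.022 m and z of ball_center in the frame of lens between -0.105 and -0.045 m and distance between ball_center and ball_pocket below 0.012 m and angle between tray's own z axis and vertical below 0.09 rad and height (world z) of tray above 0.045 m and value of joint pot_cap below 0.0012 m and contact force between tray and the fingers above 0.5 N and contact force between tray and magnifier below 0.3 N and linear speed of tray below 0.03 m/s and linear speed of ball below 0.04 m/s); the arm keeps its last pose, push and grip.
It fails at once if the ball leaves its pocket (distance between ball_center and ball_pocket above 0.02 m).
It fails at once if the magnifier is bumped (contact force between any of the arm, the fingers, tray and magnifier above 3 N or contact force between ball and magnifier above 1 N).
It fails at once if another thing on the desk is pushed about (moved by more than 30 mm) (distance of any of pliers, padlock, cutter_wheel, flat_file, cylinder from where it was at the start of the episode above 0.03 m).
It also fails if it takes over 58 s, if anything falls off the work surface, if the arm or the gripper's body presses on something with over 40 N, if the wrist force passes 120 N, or if a joint passes its speed limit or range.

## Working session

There is one attempt and no reset: what is moved stays moved. The work goes in short steps, Python scripts to look and compute and a tool call to move; the robot and the scene stay as the last step left them, time stands still between calls to the robot, and variables do not carry over. Pictures are saved under pics/ and viewed, at most 10 in all, crops included, and the job is handed in when it is done.

Besides the shell and the picture viewer there is one more tool, called after "Call:" as name([rows], argument=value, ...), one row to a line, values as JSON. carry_out: Moves the arm, as the interface text tells. Its arguments: {"type":"object","properties":{"deltas":{"type":"array"},"grip_force":{"type":"number"}},"required":["deltas"]}

```bash
mkdir -p pics; cat > h.py <<'E'
import numpy as np, cv2
from scipy.spatial.transform import Rotation as Ro
from plant import arm, viewer, finder
def cap(n):
    s=arm.state(); p=viewer.capture(n)
    if n=="wrist":
        H=p["hand_eye"]; Rt=Ro.from_euler('xyz',s["tool_rot"]).as_matrix()
        A=Rt@H[:3,:3]; b=Rt@H[:3,3]+s["tcp_pos"]
    else:
        A=p["R"].T; b=-A@p["t"]
    p["A"]=A;p["b"]=b
    return p
def pt(p,u,v,z=None):
    r=np.linalg.inv(p["mtx"])@[u,v,1]
    if z is None:
        ui,vi=int(round(u)),int(round(v)); d=p["depth"][max(vi-2,0):vi+3,max(ui-2,0):ui+3]; d=d[d>0]
        return p["A"]@(r*np.median(d))+p["b"] if d.size else None
    w=p["A"]@r; return p["b"]+w*(z-p["b"][2])/w[2]
E
python3 - <<'E'
from h import *
np.set_printoptions(precision=4,suppress=True)
s=arm.state();print(s)
ims=[]
for n in["scene","side","wrist"]:
    p=cap(n);cv2.imwrite(f"pics/{n}0.png",p["frame"]);ims.append(p["frame"]);print(n,p["b"],p["A"][:,2])
    for q in["tray","tray_handle","ball_center","pot_cap_top","lens","magnifier","pliers","padlock","cutter_wheel","flat_file","cylinder"]:
        r=finder.tip_of(p,q)
        for k in r[:1]: print(q,np.round(k["location"]),round(k["conf"],2),pt(p,*k["location"]))
cv2.imwrite("pics/a.png",cv2.resize(np.vstack([np.hstack(ims[:2])]),None,fx=.78,fy=.78))
E
```

```text
{'clock': 0.0, 'joints': array([-1.3771,  0.2458,  1.559 ,  0.    ,  1.3387, -0.1741]), 'dq': array([ 0.0012, -0.0007, -0.0007, -0.0003,  0.0014,  0.0011]), 'joint_torque': array([  0.0006, -41.5832, -31.4604,   0.0685,   0.0334,  -0.0001]), 'tcp_pos': array([ 0.2336, -0.606 ,  0.2044]), 'tool_rot': array([-3.1398, -0.0003,  0.3677]), 'wrist_force': array([-0.2896,  0.0074,  0.3379]), 'torque': array([ 0.0558, -0.0244,  0.031 ]), 'finger_force': 0.0, 'grip_width': 0.09374652800652965}
scene [-0.1757 -0.0454  0.6821] [ 0.7636 -0.2809 -0.5814]
tray [258. 285.] 0.74 [ 0.3993 -0.2789  0.0106]
tray_handle [259. 263.] 0.92 [ 0.3927 -0.2781  0.0788]
ball_center [213. 293.] 0.53 [ 0.3945 -0.1858  0.0255]
pot_cap_top [297. 267.] 0.5 [ 0.3892 -0.3586  0.0442]
lens [197. 159.] 0.86 [ 0.6274 -0.222   0.183 ]
magnifier [191. 193.] 0.87 [ 0.7372 -0.2245  0.0204]
pliers [237. 223.] 0.57 [ 0.5953 -0.2999  0.0117]
padlock [184. 236.] 0.82 [ 0.5878 -0.1714  0.0134]
cutter_wheel [182. 237.] 0.41 [ 0.5845 -0.1669  0.0145]
cylinder [213. 297.] 0.7 [ 0.3914 -0.1847  0.0177]
side [ 0.5914 -0.6983  0.8722] [-0.0264  0.4751 -0.8795]
tray [182. 206.] 0.81 [ 0.3926 -0.2837  0.0118]
tray_handle [182. 193.] 0.95 [ 0.401  -0.2778  0.0751]
ball_center [186. 173.] 0.56 [ 0.3919 -0.1851  0.0254]
pot_cap_top [174. 229.] 0.76 [ 0.39   -0.364   0.0444]
lens [273. 158.] 0.62 [ 0.627  -0.2299  0.182 ]
magnifier [259. 177.] 0.68 [ 0.598  -0.1804  0.0114]
pliers [258. 218.] 0.73 [ 0.5995 -0.3055  0.0089]
padlock [256. 177.] 0.49 [ 0.5898 -0.1787  0.0068]
cutter_wheel [231. 271.] 0.71 [ 0.5384 -0.4531  0.0101]
flat_file [259. 289.] 0.7 [ 0.6098 -0.4932  0.0113]
wrist [ 0.3096 -0.5782  0.3828] [-0.263  -0.1003 -0.9596]
```

View pics/a.png

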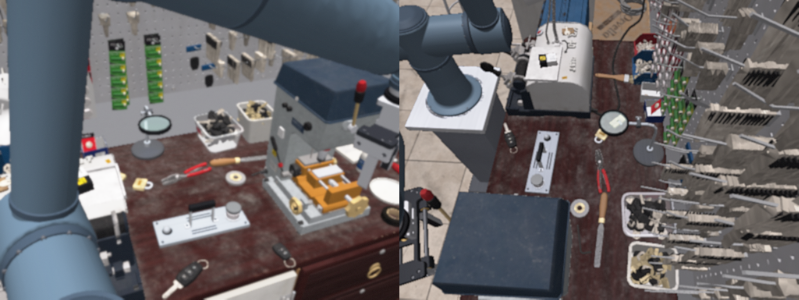

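```bash
python3 - <<'E'
from h import *
np.set_printoptions(precision=3,suppress=True)
p=cap("side");q=cap("scene");w=cap("wrist");cv2.imwrite("pics/b.png",np.hstack([cv2.resize(p["frame"],(800,600))[100:,:520],cv2.resize(w["frame"],(280,210),).repeat(1,0) if 0 else np.vstack([cv2.resize(w["frame"],(280,210)),np.zeros((290,280,3),np.uint8)])]))
for c in(p,q):
    X=c["t"]+c["R"]@arm.state()["tcp_pos"];u=c["mtx"]@X;print(u/u[2],X[2])
# height map of both clouds
G=np.full((16,18),np.nan)
for c in(p,q):
    v,u=np.mgrid[0:384,0:512];d=c["depth"];m=d>0
    P=(c["A"]@(np.linalg.inv(c["mtx"])@np.stack([u[m],v[m],np.ones(m.sum())])*d[m])).T+c["b"]
    i=np.floor((P[:,0]-0)/.05).astype(int);j=np.floor((-P[:,1]+.0)/.05).astype(int)
    for a,b,z in zip(i,j,P[:,2]):
        if 0<=a<16 and 0<=b<18: G[a,b]=np.fmax(G[a,b],z)
print("rows x 0.05 from 0; cols -y from 0");print(np.round(G*100))
E
```

```text
[ 51.922 314.928   1.   ] 0.6394178184071457
[478.868 227.135   1.   ] 0.7473715117805093
rows x 0.05 from 0; cols -y from 0
[[ 36.  35.   1.   0.  nan  nan  nan  nan  nan  nan  nan  nan  nan  nan
   nan  nan  nan  nan]
 [ 35.  63.   0.   0.  nan  nan  nan  nan  nan  nan  nan  nan  nan  nan
   nan  nan  nan  nan]
 [ 33.   0.  62.  62.  61.  61.  60.  60.  58.  nan  nan  nan  nan  nan
   nan  nan  nan  nan]
 [ 60.  -0.  -0.  59.  58.  56.  55.  59.  59.  58.  48.  35.  nan  nan
   nan  nan  nan  nan]
 [ 60.  60.   1.   2.   1.   0.   0.   0.   2.  47.  35.  44.  36.  35.
    2.   2.  -6. -20.]
 [ 43.  19.   1.   2.   2.   1.   0.   0.   2.  49.  48.  47.  47.  35.
    4.   2.   1.  nan]
 [ 21.  21.   0.   0.   0.   0.   0.   0.   0.   9.  38.  47.  38.  38.
   31.   1.   1.   1.]
 [ 23.  21.   0.   3.   8.   8.   8.   5.   0.   4.  38.  38.  38.  38.
   31.   1.   1.   1.]
 [ 23.  21.   1.   3.   8.   8.   8.   5.   0.   3.  37.  37.  37.  37.
   31.   0.   7.   0.]
 [ 21.  21.   0.   0.   1.   0.   1.   0.   0.   4.  37.  37.  37.  37.
   31.   2.   7.   1.]
 [ 21.  20.   1.   0.   0.   0.   1.   0.   1.   1.  37.  37.  37.  37.
   31.   2.   2.   2.]
 [  5.   4.   2.  19.  19.  19.   2.   2.   2.   2.   1.   1.   1.   0.
   nan  nan   2.   2.]
 [  1.  nan   2.  19.  19.  19.   2.   3.   3.   3.   1.   1.   1.   0.
   nan  nan  nan  nan]
 [  1.   0.  46.  19.  19.  54.  63.   1.  45.  68.  76.  61.  68.  68.
   30.  nan  nan  nan]
 [ 43.  47.  46.  38.  54.  53.  63.  34.  45.  74.  75.  75.  68.  68.
   29.  28.  nan  nan]
 [ 43.  49.  49.  44.  51.  61.  62.  34.  43.  73.  70.  68.  66.  61.
   28.  28.  27.  nan]]
```

View pics/b.png

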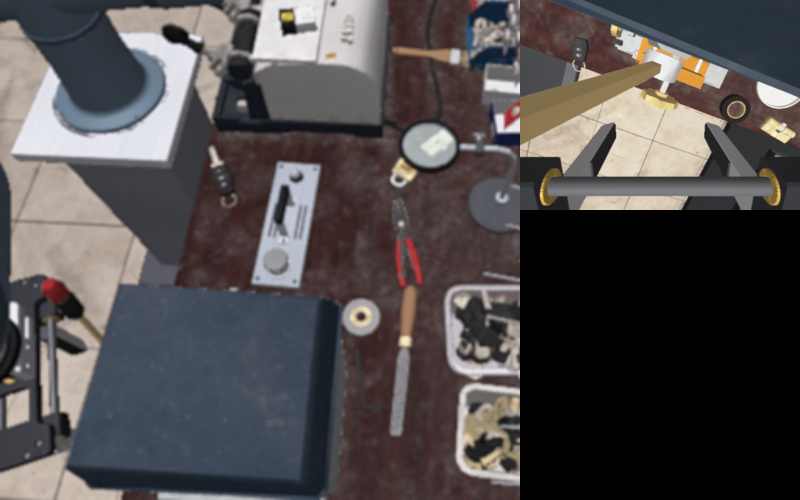

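```bash
python3 - <<'E'
from h import *
np.set_printoptions(precision=3,suppress=True)
p=cap("side");w=cap("wrist");q=cap("scene")
print("wrist axes",w["A"])
for u,v in[(30,235),(110,185),(180,150),(238,125)]:print("bar w",pt(w,u,v))
for u,v in[(34,242),(42,252),(50,266),(58,276),(62,285)]:print("bar s",pt(p,u,v))
for u,v in[(460,112),(455,125),(470,135),(490,140),(452,150),(470,160)]:print("scene",pt(q,u,v))
cv2.imwrite("pics/c.png",np.hstack([cv2.resize(p["frame"][200:384,0:100],(326,600)),cv2.resize(q["frame"][50:300,330:512],(437,600))]))
E
```

```text
wrist axes [[ 0.36  -0.895 -0.263]
 [-0.933 -0.345 -0.1  ]
 [-0.001  0.281 -0.96 ]]
bar w None
bar w None
bar w None
bar w [ 0.302 -0.577  0.312]
bar s [ 0.289 -0.541  0.411]
bar s [ 0.296 -0.55   0.396]
bar s [ 0.298 -0.562  0.37 ]
bar s [ 0.296 -0.568  0.338]
bar s [-0.28  -0.342 -0.76 ]
scene [ 0.284 -0.541  0.402]
scene [ 0.293 -0.548  0.376]
scene [ 0.322 -0.619  0.332]
scene [ 0.238 -0.563  0.376]
scene [ 0.302 -0.569  0.323]
scene [ 0.321 -0.638  0.28 ]
```

View pics/c.png

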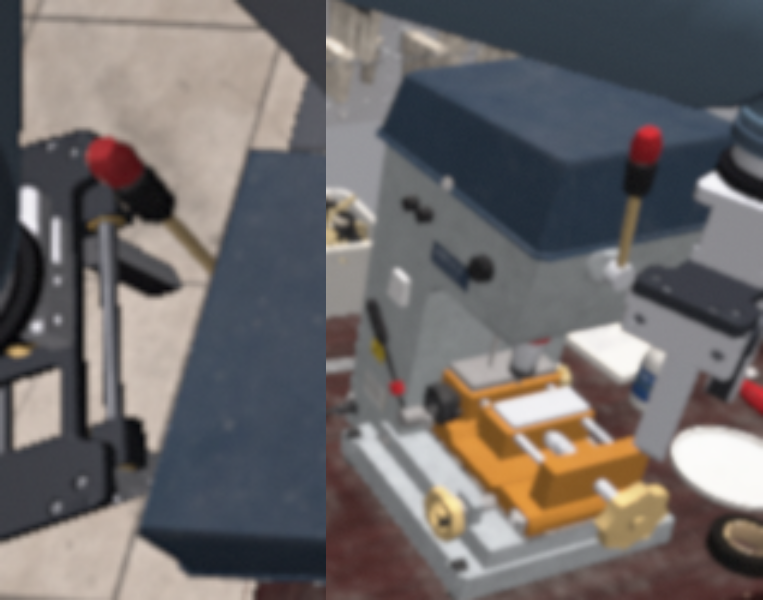

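Call:
carry_out([
  {"travel": [-0.14,-0.054,0],"twist": [0,0,0],"hand": 255},
  {"travel": [-0.28,-0.108,0],"twist": [0,0,0],"hand": 255},
  {"travel": [-0.19,-0.34,-0.05],"twist": [0,0,0],"hand": 255},
  {"travel": [-0.1,-0.57,-0.1],"twist": [0,0,0],"hand": 255},
  {"travel": [-0.02,-0.76,-0.1],"twist": [0,0,0],"hand": 255},
  {"travel": [0.05,-0.93,-0.1],"twist": [0,0,0],"hand": 255},
  {"travel": [0.05,-0.93,-0.1],"twist": [0,0,0],"hand": 255},
])

```text
clock: 2.68
tcp_pos: [0.1764, -0.4251, 0.2249]
tool_rot: [-3.14, -0.001, 0.369]
wrist_force: [-0.8, 1.0, -0.1]
grip_width: 0.0504
finger_force: 0.0
```

Call:
carry_out([
  {"travel": [0,-0.15,0],"twist": [0,0,-0.08],"hand": 255},
  {"travel": [0.1,-0.2,0],"twist": [0,0,-0.16],"hand": 255},
  {"travel": [0.25,-0.2,0],"twist": [0,0,-0.24],"hand": 255},
  {"travel": [0.4,-0.2,0],"twist": [0,0,-0.32],"hand": 255},
  {"travel": [0.5,-0.15,0],"twist": [0,0,-0.4],"hand": 255},
  {"travel": [0.57,-0.1,0],"twist": [0,0,-0.48],"hand": 255},
  {"travel": [0.57,-0.1,0],"twist": [0,0,-0.56],"hand": 255},
  {"travel": [0.57,-0.1,0],"twist": [0,0,-0.64],"hand": 255},
])

```text
clock: 3.35
tcp_pos: [0.2763, -0.3695, 0.2255]
tool_rot: [3.142, -0.0, 1.376]
wrist_force: [-0.5, 0.2, 0.3]
grip_width: 0.001
finger_force: 0.0
```

Call:
carry_out([
  {"travel": [0,0,0],"twist": [0,0,-0.06],"hand": 255},
  {"travel": [0,0,0],"twist": [0,0,-0.12],"hand": 255},
  {"travel": [0,0,0],"twist": [0,0,-0.12],"hand": 255},
])

```text
clock: 3.6
tcp_pos: [0.2754, -0.3697, 0.2256]
tool_rot: [3.142, 0.0, 1.558]
wrist_force: [-0.6, 0.6, 0.0]
grip_width: 0.0003
finger_force: 0.0
```

```bash
cat > m.py <<'E'
from h import *
np.set_printoptions(precision=4,suppress=True)
def cloud(p,m):
    v,u=np.where(m&(p["depth"]>0));d=p["depth"][v,u]
    return (p["A"]@(np.linalg.inv(p["mtx"])@np.stack([u,v,np.ones(len(u))])*d)).T+p["b"]
if __name__=="__main__":
  print(arm.state()["tcp_pos"])
  for n in["side","scene","wrist"]:
    p=cap(n);cv2.imwrite(f"pics/{n}1.png",p["frame"])
    for q in["tray","tray_handle","pot_cap_top","ball_center","lens"]:
        for k in finder.tip_of(p,q)[:1]:
            z=dict(tray=None,tray_handle=None,pot_cap_top=.044,ball_center=.017,lens=.18)[q]
            print(n,q,np.round(k["location"]),round(k["conf"],2),pt(p,*k["location"],z))
    for q in["tray","pot_cap_top","ball","lens","magnifier"]:
        for k in finder.masks_of(p,q)[:1]:
            C=cloud(p,k["mask"]);
            if len(C)<10: continue
            if q=="tray": C=C[(C[:,2]>.004)&(C[:,2]<.016)]
            if q=="pot_cap_top": C=C[(C[:,2]>.036)&(C[:,2]<.052)]
            if q in("lens","magnifier"):
                C=C[C[:,2]>.165]
            if len(C)<10: continue
            r=cv2.minAreaRect((C[:,:2]*1000).astype(np.float32))
            print(n,q,"mask",round(k["conf"],2),len(C),C.mean(0),"medz",np.median(C[:,2]),r)
E
python3 m.py
```

```text
[ 0.2754 -0.3697  0.2256]
side tray [184. 204.] 0.6 [ 0.3959 -0.275   0.0111]
side tray_handle [181. 190.] 0.68 [ 0.3986 -0.2686  0.0789]
side pot_cap_top [175. 230.] 0.73 [ 0.3923 -0.3665  0.044 ]
side ball_center [188. 176.] 0.57 [ 0.3977 -0.1918  0.017 ]
side lens [272. 160.] 0.58 [ 0.6241 -0.2326  0.18  ]
side tray mask 0.91 1747 [ 0.3987 -0.2829  0.0103] medz 0.010300243500730777 ((395.5367431640625, -277.72259521484375), (237.2379913330078, 78.34918212890625), 87.92387390136719)
side pot_cap_top mask 0.47 184 [ 0.3928 -0.3655  0.0438] medz 0.044031371510603656 ((392.69061279296875, -364.4630126953125), (37.254329681396484, 37.392539978027344), 12.547048568725586)
side ball mask 0.48 39 [ 0.3975 -0.1884  0.0231] medz 0.023079092790933786 ((396.7995910644531, -187.223876953125), (17.150976181030273, 16.87907600402832), 46.74452209472656)
side lens mask 0.66 1281 [ 0.6425 -0.2271  0.1841] medz 0.18252095948267377 ((651.7239379882812, -311.1554870605469), (253.54708862304688, 171.1732635498047), 77.59423065185547)
side magnifier mask 0.62 1204 [ 0.6402 -0.2264  0.1841] medz 0.18255
[... 1131 characters left out ...]
er mask 0.67 1020 [ 0.6344 -0.2221  0.1836] medz 0.1835248458597518 ((662.9816284179688, -234.4385986328125), (89.7902603149414, 162.93527221679688), 70.2505111694336)
wrist tray [358.  80.] 0.94 [ 0.3904 -0.2783  0.0083]
wrist tray_handle [379.  77.] 0.83 [ 0.3894 -0.2781  0.0778]
wrist pot_cap_top [363. 162.] 0.55 [ 0.3908 -0.3647  0.044 ]
wrist tray mask 0.61 9911 [ 0.3893 -0.2833  0.0084] medz 0.008316067546915107 ((393.75732421875, -297.2900390625), (200.24559020996094, 79.20459747314453), 87.88076782226562)
wrist pot_cap_top mask 0.58 1016 [ 0.3901 -0.3643  0.042 ] medz 0.04211467389610771 ((390.1025695800781, -364.8642578125), (38.52019119262695, 40.20176696777344), 4.180652141571045)
```

Call:
carry_out([
  {"travel": [0.01,0.15,0],"twist": [0,0,0.015],"hand": 255},
  {"travel": [0.02,0.33,0.1],"twist": [0,0,0.015],"hand": 255},
  {"travel": [0.037,0.5,0.25],"twist": [0,0,0.015],"hand": 255},
  {"travel": [0.037,0.583,0.43],"twist": [0,0,0.015],"hand": 255},
  {"travel": [0.037,0.583,0.6],"twist": [0,0,0.015],"hand": 255},
  {"travel": [0.037,0.583,0.72],"twist": [0,0,0.015],"hand": 255},
  {"travel": [0.037,0.583,0.78],"twist": [0,0,0.015],"hand": 255},
  {"travel": [0.037,0.583,0.78],"twist": [0,0,0.015],"hand": 255},
])

```text
clock: 5.92
tcp_pos: [0.3907, -0.3621, 0.0665]
tool_rot: [-3.138, -0.005, 1.533]
wrist_force: [0.5, 0.2, 0.7]
grip_width: 0.0005
finger_force: 0.0
```

Call:
carry_out([
  {"travel": [0,0,0.03],"twist": [0,0,0],"hand": 255},
  {"travel": [0,0,0.06],"twist": [0,0,0],"hand": 255},
  {"travel": [0,0,0.09],"twist": [0,0,0],"hand": 255},
  {"travel": [0,0,0.11],"twist": [0,0,0],"hand": 255},
  {"travel": [0,0,0.12],"twist": [0,0,0],"hand": 255},
  {"travel": [0,0,0.13],"twist": [0,0,0],"hand": 255},
  {"travel": [0,0,0.13],"twist": [0,0,0],"hand": 255},
])

```text
clock: 6.5
tcp_pos: [0.3922, -0.3643, 0.0437]
tool_rot: [3.141, 0.0, 1.533]
wrist_force: [-0.4, 0.3, 0.6]
grip_width: 0.0003
finger_force: 0.0
```

Call:
carry_out([
  {"travel": [0,0,0.005],"twist": [0,0,0],"hand": 255},
  {"travel": [0,0,0.01],"twist": [0,0,0],"hand": 255},
  {"travel": [0,0,0.015],"twist": [0,0,0],"hand": 255},
  {"travel": [0,0,0.018],"twist": [0,0,0],"hand": 255},
  {"travel": [0,0,0.02],"twist": [0,0,0],"hand": 255},
  {"travel": [0,0,0.02],"twist": [0,0,0],"hand": 255},
])

```text
clock: 7.0
tcp_pos: [0.3922, -0.3643, 0.0399]
tool_rot: [3.141, 0.001, 1.533]
wrist_force: [-2.3, 0.4, 4.8]
grip_width: 0.0006
finger_force: 2.4
```

Friction level felt (4.8 N); press on to the stop.

Call:
carry_out([
  {"travel": [0,0,0.004],"twist": [0,0,0],"hand": 255},
  {"travel": [0,0,0.008],"twist": [0,0,0],"hand": 255},
  {"travel": [0,0,0.01],"twist": [0,0,0],"hand": 255},
  {"travel": [0,0,0.01],"twist": [0,0,0],"hand": 255},
  {"travel": [0,0,0.01],"twist": [0,0,0],"hand": 255},
])

```text
clock: 7.42
tcp_pos: [0.3923, -0.3644, 0.0396]
tool_rot: [-3.141, -0.0, 1.533]
wrist_force: [-4.2, 5.1, 17.7]
grip_width: 0.0005
finger_force: 8.9
```

Call:
carry_out([
  {"travel": [0,0,0],"twist": [0,0,0],"hand": 255},
  {"travel": [0,0,-0.08],"twist": [0,0,0],"hand": 255},
  {"travel": [0,0,-0.25],"twist": [0,0,0],"hand": 255},
  {"travel": [0.08,0,-0.42],"twist": [0,0,0],"hand": 0},
  {"travel": [0.22,0,-0.52],"twist": [0,0,0],"hand": 0},
  {"travel": [0.36,0,-0.52],"twist": [0,0,0],"hand": 0},
  {"travel": [0.433,0,-0.52],"twist": [0,0,0],"hand": 0},
  {"travel": [0.433,0,-0.52],"twist": [0,0,0],"hand": 0},
])

```text
clock: 8.08
tcp_pos: [0.3951, -0.2749, 0.1405]
tool_rot: [-3.141, -0.001, 1.535]
wrist_force: [0.4, -0.5, -0.9]
grip_width: 0.0309
finger_force: 0.0
```

```bash
cat > m2.py <<'E'
from m import *
print(arm.state()["tcp_pos"],arm.state()["grip_width"])
for n in["side","scene"]:
    p=cap(n)
    for q,lo,hi in[("pot_cap_top",.034,.052),("tray_handle",.06,.085),("lens",.176,.19)]:
        for k in (finder.masks_of(p,q)[:1]):
            m=k["mask"]
            C=cloud(p,m);C=C[(C[:,2]>lo)&(C[:,2]<hi)]
            if q=="lens": C=C[(abs(C[:,0]-.63)<.06)&(abs(C[:,1]+.23)<.06)]
            if len(C)<8: print(n,q,"few");continue
            mm=(C.min(0)+C.max(0))/2
            print(n,q,round(k["conf"],2),len(C),C.mean(0),"medz",np.median(C[:,2]),"mid",mm,C.max(0)-C.min(0),cv2.minEnclosingCircle((C[:,:2]*1000).astype(np.float32)))
    cv2.imwrite(f"pics/{n}2.png",p["frame"])
    if n=="side": cv2.imwrite("pics/d.png",cv2.resize(p["frame"][80:290,100:380],(800,600)))
E
python3 m2.py
```

```text
[ 0.3951 -0.2749  0.1405] 0.03086680999066893
side pot_cap_top 0.67 181 [ 0.3924 -0.3642  0.0394] medz 0.03943990429194244 mid [ 0.392  -0.3633  0.0392] [0.0393 0.0383 0.0095] ((392.39312744140625, -363.4482116699219), 20.032039642333984)
side tray_handle 0.75 160 [ 0.3968 -0.2823  0.0777] medz 0.07935365315057291 mid [ 0.3954 -0.2794  0.0722] [0.0161 0.0663 0.0239] ((393.6710205078125, -279.2720031738281), 33.23288345336914)
side lens 0.94 1086 [ 0.6305 -0.2253  0.1828] medz 0.1825925741113223 mid [ 0.637  -0.2252  0.1823] [0.1057 0.091  0.0123] ((636.7858276367188, -225.44056701660156), 53.126094818115234)
scene pot_cap_top 0.66 224 [ 0.3907 -0.3624  0.0396] medz 0.03994523326715255 mid [ 0.3925 -0.3637  0.0387] [0.0375 0.0392 0.009 ] ((392.11767578125, -363.7295837402344), 19.698518753051758)
scene tray_handle 0.58 370 [ 0.394  -0.2758  0.0758] medz 0.07806871424818074 mid [ 0.3964 -0.2768  0.0724] [0.0167 0.0669 0.0234] ((395.1017761230469, -276.8708801269531), 33.5660514831543)
scene lens 0.94 916 [ 0.6269 -0.2226  0.1835] medz 0.18334204664663942 mid [ 0.6366 -0.2228  0.1826] [0.1059 0.0901 0.0131] ((636.5165405273438, -224.66366577148438), 53.11733627319336)
```

View pics/d.png

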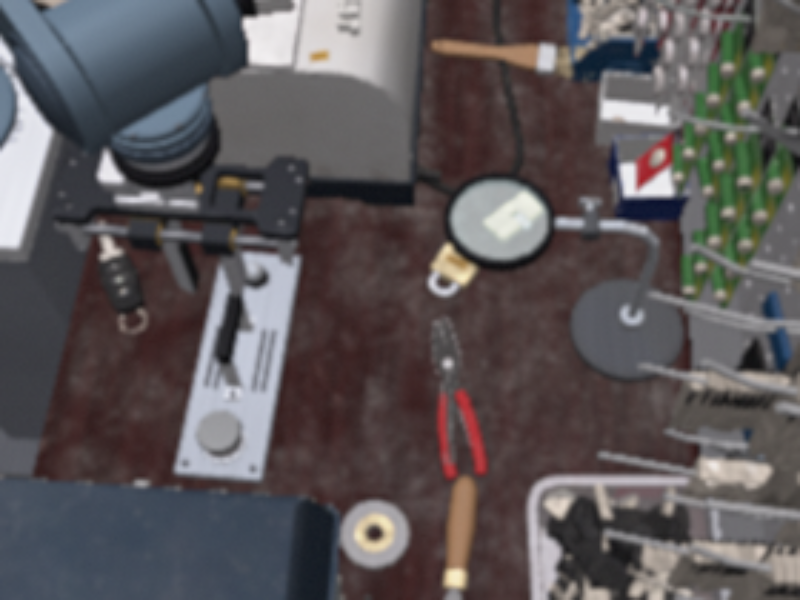

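Call:
carry_out([
  {"travel": [0,0,0],"twist": [0,0,0],"hand": 0},
  {"travel": [0,0,0],"twist": [0,0,0],"hand": 0},
  {"travel": [0,0,0.1],"twist": [0,0,0],"hand": 0},
  {"travel": [0,0,0.2],"twist": [0,0,0],"hand": 0},
  {"travel": [0,0,0.3],"twist": [0,0,0],"hand": 0},
  {"travel": [0,0,0.4],"twist": [0,0,0],"hand": 0},
  {"travel": [0,0,0.44],"twist": [0,0,0],"hand": 0},
  {"travel": [0,0,0.44],"twist": [0,0,0],"hand": 0},
])

```text
clock: 9.15
tcp_pos: [0.3942, -0.2763, 0.0515]
tool_rot: [-3.139, -0.003, 1.533]
wrist_force: [-0.3, 0.4, -0.5]
grip_width: 0.0942
finger_force: 0.0
```

Call:
carry_out([
  {"travel": [0,0,0],"twist": [0,0,0],"hand": 60},
  {"travel": [0,0,0],"twist": [0,0,0],"hand": 100},
  {"travel": [0,0,0],"twist": [0,0,0],"hand": 150},
  {"travel": [0,0,0],"twist": [0,0,0],"hand": 170},
  {"travel": [0,0,0],"twist": [0,0,0],"hand": 180},
  {"travel": [0,0,0],"twist": [0,0,0],"hand": 190},
  {"travel": [0,0,0],"twist": [0,0,0],"hand": 200},
  {"travel": [0,0,0],"twist": [0,0,0],"hand": 205},
], grip_force=10)

```text
clock: 9.82
tcp_pos: [0.3954, -0.2775, 0.0536]
tool_rot: [3.141, 0.0, 1.533]
wrist_force: [0.2, -0.5, -0.7]
grip_width: 0.0441
finger_force: 0.0
```

Call:
carry_out([
  {"travel": [0,0,0],"twist": [0,0,0],"hand": 205},
  {"travel": [0,0,0],"twist": [0,0,0],"hand": 205},
  {"travel": [0,0,0],"twist": [0,0,0],"hand": 205},
  {"travel": [0,0,0],"twist": [0,0,0],"hand": 210},
  {"travel": [0,0,0],"twist": [0,0,0],"hand": 214},
  {"travel": [0,0,0],"twist": [0,0,0],"hand": 218},
  {"travel": [0,0,0],"twist": [0,0,0],"hand": 222},
  {"travel": [0,0,0],"twist": [0,0,0],"hand": 255},
])

```text
clock: 10.48
tcp_pos: [0.3956, -0.2775, 0.0535]
tool_rot: [3.141, 0.0, 1.533]
wrist_force: [0.6, -0.6, -0.8]
grip_width: 0.014
finger_force: 10.0
```

Call:
carry_out([
  {"travel": [0,0,0],"twist": [0,0,0],"hand": 255},
  {"travel": [0,0,0],"twist": [0,0,0],"hand": 255},
  {"travel": [0,0,0],"twist": [0,0,0],"hand": 255},
  {"travel": [0,0,0],"twist": [0,0,0],"hand": 255},
], grip_force=45)

```text
clock: 10.82
tcp_pos: [0.3954, -0.2775, 0.0535]
tool_rot: [3.141, 0.0, 1.533]
wrist_force: [2.2, -0.5, 0.4]
grip_width: 0.0134
finger_force: 45.0
```

Call:
carry_out([
  {"travel": [0,0,-0.01],"twist": [0,0,0],"hand": 255},
  {"travel": [0,0,-0.03],"twist": [0,0,0],"hand": 255},
  {"travel": [0,0,-0.06],"twist": [0,0,0],"hand": 255},
  {"travel": [0,0,-0.09],"twist": [0,0,0],"hand": 255},
  {"travel": [0,0,-0.12],"twist": [0,0,0],"hand": 255},
  {"travel": [0,0,-0.15],"twist": [0,0,0],"hand": 255},
  {"travel": [0,0,-0.17],"twist": [0,0,0],"hand": 255},
  {"travel": [0,0,-0.18],"twist": [0,0,0],"hand": 255},
])

```text
clock: 11.48
tcp_pos: [0.3957, -0.2779, 0.0905]
tool_rot: [3.141, 0.001, 1.533]
wrist_force: [0.8, -0.4, -4.1]
grip_width: 0.0139
finger_force: 45.0
```

Call:
carry_out([
  {"travel": [0,0,-0.01],"twist": [0,0,0],"hand": 255},
  {"travel": [0,0,-0.03],"twist": [0,0,0],"hand": 255},
  {"travel": [0,0,-0.07],"twist": [0,0,0],"hand": 255},
  {"travel": [0,0,-0.12],"twist": [0,0,0],"hand": 255},
  {"travel": [0,0,-0.17],"twist": [0,0,0],"hand": 255},
  {"travel": [0,0,-0.21],"twist": [0,0,0],"hand": 255},
  {"travel": [0,0,-0.23],"twist": [0,0,0],"hand": 255},
  {"travel": [0,0,-0.235],"twist": [0,0,0],"hand": 255},
])

```text
clock: 12.15
tcp_pos: [0.3959, -0.2781, 0.138]
tool_rot: [3.14, 0.002, 1.533]
wrist_force: [0.5, -0.5, -4.1]
grip_width: 0.0138
finger_force: 45.0
```

```bash
python3 - <<'E'
from m import *
s=arm.state();print(s["tcp_pos"],s["tool_rot"],s["wrist_force"],s["torque"])
for n in["side","scene"]:
    p=cap(n);k=finder.masks_of(p,"tray")
    for k in k[:1]:
        C=cloud(p,k["mask"]);C=C[(C[:,2]>.08)&(C[:,2]<.105)]
        A=np.c_[C[:,:2]-C[:,:2].mean(0),np.ones(len(C))];co=np.linalg.lstsq(A,C[:,2],rcond=None)[0]
        print(n,len(C),co,cv2.minAreaRect((C[:,:2]*1000).astype(np.float32)))
    for q in("ball",):
        for k in finder.masks_of(p,q)[:2]:
            C=cloud(p,k["mask"]);print(q,k["conf"],C.mean(0) if len(C) else 0,k["bbox"])
    cv2.imwrite(f"pics/{n}3.png",p["frame"])
    if n=="scene": cv2.imwrite("pics/e.png",cv2.resize(p["frame"][150:340,140:390],(800,600)))
E
```

```text
[ 0.3959 -0.2781  0.138 ] [3.1399 0.0019 1.5328] [ 0.538  -0.5481 -4.0708] [-0.0134 -0.0793  0.0173]
side 1587 [-0.0056  0.0013  0.0947] ((395.49456787109375, -279.9333190917969), (235.8877410888672, 78.9809341430664), 87.8353500366211)
scene 0 [0. 0. 0.] ((0.0, 0.0), (0.0, 0.0), 0.0)
ball 0.65 [ 0.3941 -0.1852  0.1058] [212.1, 265.2, 9.9, 8.5]<stdin>:7: RuntimeWarning: Mean of empty slice.
  ret = um.true_divide(
```

View pics/e.png

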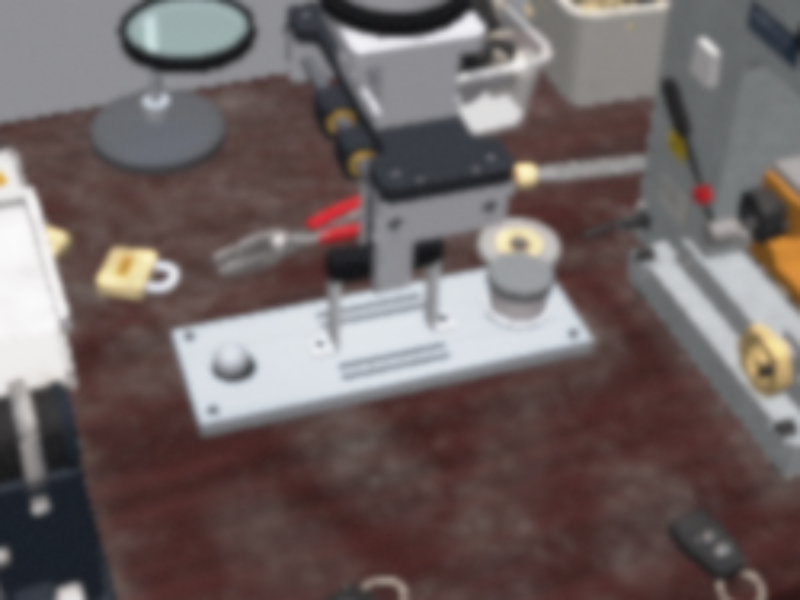

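Call:
carry_out([
  {"travel": [0,0.01,0],"twist": [0,0,0],"hand": 255},
  {"travel": [0,0.03,0],"twist": [0,0,0],"hand": 255},
  {"travel": [0,0.06,0],"twist": [0,0,0],"hand": 255},
  {"travel": [0,0.1,0],"twist": [0,0,0],"hand": 255},
  {"travel": [0,0.14,0],"twist": [0,0,0],"hand": 255},
  {"travel": [0,0.18,0],"twist": [0,0,0],"hand": 255},
  {"travel": [0,0.22,0],"twist": [0,0,0],"hand": 255},
  {"travel": [0,0.26,0],"twist": [0,0,0],"hand": 255},
])

```text
clock: 13.12
tcp_pos: [0.4483, -0.2794, 0.1364]
tool_rot: [3.142, 0.0, 1.533]
wrist_force: [0.1, 0.3, -4.2]
grip_width: 0.0137
finger_force: 45.0
```

Call:
carry_out([
  {"travel": [0,0.04,0],"twist": [0,0,0],"hand": 255},
  {"travel": [0,0.08,0],"twist": [0,0,0],"hand": 255},
  {"travel": [0,0.12,0],"twist": [0,0,0],"hand": 255},
  {"travel": [0,0.16,0],"twist": [0,0,0],"hand": 255},
  {"travel": [0,0.2,0],"twist": [0,0,0],"hand": 255},
  {"travel": [0,0.24,0],"twist": [0,0,0],"hand": 255},
  {"travel": [0,0.27,0],"twist": [0,0,0],"hand": 255},
  {"travel": [0,0.29,0],"twist": [0,0,0],"hand": 255},
])

```text
clock: 13.78
tcp_pos: [0.5061, -0.2817, 0.1364]
tool_rot: [3.141, -0.0, 1.533]
wrist_force: [0.2, -0.1, -4.0]
grip_width: 0.0134
finger_force: 45.0
```

Call:
carry_out([
  {"travel": [0,0.02,0],"twist": [0,0,0],"hand": 255},
  {"travel": [-0.01,0.05,0],"twist": [0,0,0],"hand": 255},
  {"travel": [-0.03,0.085,0],"twist": [0,0,0],"hand": 255},
  {"travel": [-0.055,0.12,0],"twist": [0,0,0],"hand": 255},
  {"travel": [-0.085,0.155,0],"twist": [0,0,0],"hand": 255},
  {"travel": [-0.11,0.19,0],"twist": [0,0,0],"hand": 255},
  {"travel": [-0.13,0.225,0],"twist": [0,0,0],"hand": 255},
  {"travel": [-0.14,0.26,0],"twist": [0,0,0],"hand": 255},
])

```text
clock: 14.45
tcp_pos: [0.5568, -0.3126, 0.1364]
tool_rot: [3.142, 0.0, 1.532]
wrist_force: [-0.7, -0.2, -3.8]
grip_width: 0.0138
finger_force: 45.0
```

Call:
carry_out([
  {"travel": [0,0.035,0],"twist": [0,0,0],"hand": 255},
  {"travel": [0,0.07,0],"twist": [0,0,0],"hand": 255},
  {"travel": [0,0.105,0],"twist": [0,0,0],"hand": 255},
  {"travel": [0,0.14,0],"twist": [0,0,0],"hand": 255},
  {"travel": [0,0.17,0],"twist": [0,0,0],"hand": 255},
  {"travel": [0,0.195,0],"twist": [0,0,0],"hand": 255},
  {"travel": [0,0.215,0],"twist": [0,0,0],"hand": 255},
  {"travel": [0,0.23,0],"twist": [0,0,0],"hand": 255},
])

```text
clock: 15.12
tcp_pos: [0.6026, -0.3133, 0.1364]
tool_rot: [-3.142, -0.0, 1.533]
wrist_force: [0.1, -0.1, -4.0]
grip_width: 0.0139
finger_force: 45.0
```

```bash
cat > f.py <<'E'
from m import *
s=arm.state();print(s["tcp_pos"],s["tool_rot"],s["wrist_force"],s["clock"])
for n in["side","scene"]:
    p=cap(n);cv2.imwrite(f"pics/{n}4.png",p["frame"])
    for q in("tray","lens","ball"):
        for k in finder.masks_of(p,q)[:1]:
            C=cloud(p,k["mask"])
            if q=="tray": C=C[(C[:,2]>.085)&(C[:,2]<.104)]
            if q=="lens": C=C[(C[:,2]>.176)&(C[:,2]<.19)&(abs(C[:,0]-.63)<.06)&(abs(C[:,1]+.23)<.06)]
            if len(C)<8: continue
            A=np.c_[C[:,:2]-C[:,:2].mean(0),np.ones(len(C))]
            print(n,q,k["conf"],len(C),C.mean(0),C.min(0),C.max(0))
            if q=="tray":print(np.linalg.lstsq(A,C[:,2],rcond=None)[0],cv2.minAreaRect((C[:,:2]*1000).astype(np.float32)))
a=cv2.imread("pics/side4.png")[90:260,160:360];b=cv2.imread("pics/scene4.png")[110:280,120:320]
cv2.imwrite("pics/f.png",np.hstack([cv2.resize(a,(400,340)),cv2.resize(b,(400,340))]))
E
python3 f.py
```

```text
[ 0.6026 -0.3133  0.1364] [-3.1416 -0.      1.533 ] [ 0.0946 -0.1069 -4.0384] 15.1167
side tray 0.93 1540 [ 0.6006 -0.3589  0.0932] [ 0.5594 -0.4333  0.0851] [ 0.6412 -0.2324  0.1037]
[-0.0003 -0.0023  0.0932] ((601.3917846679688, -332.3462829589844), (199.8897247314453, 77.81670379638672), 87.81227111816406)
side lens 0.62 129 [ 0.6571 -0.2283  0.1833] [ 0.6385 -0.268   0.1769] [ 0.6709 -0.1942  0.1883]
scene tray 0.84 2133 [ 0.5952 -0.3037  0.0937] [ 0.5577 -0.4321  0.085 ] [ 0.6477 -0.1945  0.104 ]
[ 0.0316 -0.0061  0.0937] ((602.6034545898438, -313.6044921875), (236.88787841796875, 83.45386505126953), 87.400146484375)
scene lens 0.72 882 [ 0.6277 -0.2239  0.1836] [ 0.5838 -0.269   0.1762] [ 0.6882 -0.1791  0.1891]
scene ball 0.48 56 [ 0.5997 -0.2205  0.1055] [ 0.5932 -0.2288  0.097 ] [ 0.6078 -0.2127  0.1113]
```

View pics/f.png

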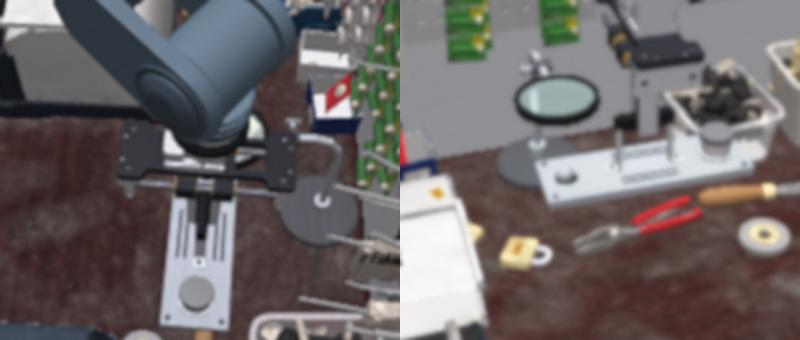

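Call:
carry_out([
  {"travel": [0,0.01,0],"twist": [0,0,0],"hand": 255},
  {"travel": [0,0.03,0],"twist": [0,0,0],"hand": 255},
  {"travel": [0,0.06,0],"twist": [0,0,0],"hand": 255},
  {"travel": [0,0.09,0],"twist": [0,0,0],"hand": 255},
  {"travel": [0,0.11,0],"twist": [0,0,0],"hand": 255},
  {"travel": [0,0.12,0],"twist": [0,0,0],"hand": 255},
  {"travel": [0,0.12,0],"twist": [0,0,0],"hand": 255},
  {"travel": [0,0.12,0],"twist": [0,0,0],"hand": 255},
])

```text
clock: 16.18
tcp_pos: [0.6262, -0.3142, 0.1363]
tool_rot: [-3.141, -0.0, 1.533]
wrist_force: [0.1, -0.0, -3.9]
grip_width: 0.0137
finger_force: 45.0
```

Call:
carry_out([
  {"travel": [0,0,0],"twist": [0,0,0],"hand": 255},
  {"travel": [0,0,0],"twist": [0,0,0],"hand": 255},
  {"travel": [0,0,0],"twist": [0,0,0],"hand": 255},
  {"travel": [0,0,0],"twist": [0,0,0],"hand": 255},
  {"travel": [0,0,0],"twist": [0,0,0],"hand": 255},
  {"travel": [0,0,0],"twist": [0,0,0],"hand": 255},
  {"travel": [0,0,0],"twist": [0,0,0],"hand": 255},
  {"travel": [0,0,0],"twist": [0,0,0],"hand": 255},
])

```text
clock: 16.85
tcp_pos: [0.6261, -0.3143, 0.1364]
tool_rot: [-3.142, -0.0, 1.533]
wrist_force: [0.1, 0.0, -3.9]
grip_width: 0.0134
finger_force: 45.0
```

```bash
python3 f.py
```

```text
[ 0.6261 -0.3143  0.1364] [-3.1415 -0.      1.5327] [ 0.0741  0.0417 -3.8546] 16.85
side tray 0.95 1568 [ 0.6236 -0.3584  0.0932] [ 0.5829 -0.4342  0.0852] [ 0.6659 -0.2346  0.1038]
[0.0017 0.0003 0.0932] ((625.0094604492188, -333.81744384765625), (198.5237274169922, 77.99384307861328), 87.8899917602539)
side lens 0.68 8 [ 0.6874 -0.2254  0.1846] [ 0.6847 -0.228   0.1829] [ 0.6897 -0.2214  0.1865]
scene tray 0.73 2044 [ 0.6192 -0.3052  0.0937] [ 0.5825 -0.4324  0.085 ] [ 0.673  -0.1951  0.1039]
[ 0.0353 -0.0067  0.0937] ((627.393310546875, -314.76416015625), (236.986083984375, 84.26081085205078), 87.56257629394531)
scene lens 0.85 910 [ 0.6267 -0.2227  0.1835] [ 0.5843 -0.2674  0.176 ] [ 0.6897 -0.1788  0.1894]
```

```bash
python3 -c "
from plant import arm
print(arm.sign_off())"
```

```text
the job is handed in; nothing more can be done
None
```

I pressed the cap home, lifted the tray with the ball in its pocket, and handed the job in at about 17 s. The tray is held level and still, with the ball about 1 mm off the lens centre and 79 mm below it, by calculation from the tray pose. The ball itself was last seen in its pocket 24 mm before the final position, and no verdict came back.

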